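# Find the tired spring lifter and tag it

### The arm

A 7-joint arm with a two-finger parallel gripper is mounted at the origin on the work surface. World frame = base frame: x ahead of the robot, y to its left, z up, the work surface at z = 0. Lengths are in m, angles in rad, forces in N, time in s.
With the tool pointing down it reaches from about 0.425 to 0.875 m from the base axis. Payload 4.7 kg.
Tool frame: the origin (TCP) lies midway between the tips of the shut fingers; the grasp point (between the pads) lies 19 mm behind it (env.grip_point_offset is the z of the grasp point in the tool frame, in m); z points along the fingers, y is the line along which they close (so a half turn about z gives the same grasp; the last joint's range is limited). The gripper opens to 87 mm and grips with 3 to 60 N. Pads are 19 mm wide; open, the fingers measure 117 mm over their backs; the gripper's body (75 mm by 190 mm) begins 51 mm behind the grasp point.
Start: joints at [1.149, 0.321, -0.07, 1.45, 0.023, 1.371, -0.057], TCP at [0.274, -0.589, 0.223] pointing down, gripper open.
Joint ranges: [-2.86, 2.86], [-0.3, 2.09], [-1.38, 1.24], [0.06, 2.45], [-1.56, 4.7], [0.09, 2.05], [-2.69, 2.69]. Speed limits (rad/s): [2.57, 2.57, 3.14, 3.14, 3.14, 3.14, 3.14].

### API

Orientations are given as a 3x3 rotation matrix whose columns are the frame's x, y, z axes.
In Python, from cell import env, cams gives the robot as it stands. The module is installed in compiled form; this text tells all that it offers.
- The arm moves only by the tool drive_tool, never from a script. Its argument "series" is a list of rows, each an object with "slide": the shift along the world's x, y, z normalised to -1 to 1, where 1 is 0.25 m, a list of three; "angular": the turn, a rotation vector about the world's x, y, z normalised to -1 to 1, where 1 is 45 degrees, a list of three; "grip": the closure, from -1 (fully open) to 1 (shut). A call has exactly 8 rows; each row is the pose to reach, as a shift and turn from the pose commanded when the call began; what a row does not reach only later rows make up. A row lasts 1/12 s, in which the tool goes at most 41.7 mm and 7.16 degrees, less where a joint would pass 70% of its speed; a pose out of reach is approached as far as the arm can. A call with a number of a shift or a turn outside -1 to 1 is refused whole. A call with a gripper value outside its range is refused whole. The fingers move at their own pace and stop on an object; "newtons" is the grip in N (left out, the last holds). Time passes only in rows, so rows that repeat a pose let the fingers close, or fill a call up. It gives the time, the measured TCP pose, the force, the opening and the grip force at its end, in the units of the state.
- env.state(): the state, without advancing time (a new reading comes with each control period).
- cams.grab_frame(name): name is "side" or "top"; returns a dict with "img" (480x640x3 uint8, blue, green, red), "vertical_fov" (degrees; the focal length in pixels is half the picture's height over the tangent of half this angle, whatever the lens; pixels are square), "cx", "cy" (the principal point, pixels), "world_from_camera" (4x4, takes a point from camera to world coordinates). Camera axes: x right, y up, looking along -z (the intrinsics and any distortion apply to the point x, -y, -z); pixel columns grow to the right and rows downward; lengths in m; the calibration is good to about 2 mm. A picture is of the moment at which its call begins. There is no depth.
- env.finish_job(): hands the job in; it is judged then, once.
The state is a dict: "time_s": time; "joint_positions": joint angles; "qvel": joint speeds; "joint_efforts": joint torques, N m; "eef_pos": TCP position; "tool_rot": TCP orientation; "contact_force": force on the tool from outside, world axes, zero at the start; "ft_torque": the same for the moment, N m; "grip_width": opening from 0.0 (shut) to 1.0 (fully open); "grasp_force": force on a finger pad.
Only numpy, scipy, OpenCV 4.12 (cv2) and the standard library are available. Lean on these libraries where they do the work, as an engineer would, in place of code of your own. Each camera call takes 0.05 s, during which the arm holds its last target. There are 200 camera calls.

### The job

Check the springs of the three stock lifters in the aluminium rack: going along the row from the robot's left to its right, press each steel pad gently down by a few millimetres and let it come back up, to feel which one is softest. Then push down the yellow tag in front of the softest one until it lies flat, and take the hand away. Leave the other two tags up, lift nothing out of the rack, and do not disturb the punches, the die bushing or the red height block.

Things in the scene. Friction and masses are not known exactly. Their poses are not given: they have to be found in the camera images.
- rack: slotted aluminium rack, a fixed block 150 (x) by 340 (y) by 60 mm high; origin at the centre of its underside, x points away from the robot (turned at most 17 degrees), y to the robot's left. Three round lifter pockets, 50 mm deep, in a row along y at 105 mm pitch, 20 mm behind its centre line; four slots behind them (middle two hold punches); a hinged yellow tag on top in front of each pocket.
- slot_left (a point): centre of the left pocket at the rack's top face, 60 mm above the granite (rack x 20 mm, y 105 mm); the pocket farthest to the robot left, +y
- slot_middle (a point): centre of the middle pocket at the rack's top face, 60 mm above the granite (rack x 20 mm, y 0 mm); the pocket in the middle
- slot_right (a point): centre of the right pocket at the rack's top face, 60 mm above the granite (rack x 20 mm, y -105 mm); the pocket farthest to the robot right, -y
- lifter_k: one of three look-alike spring stock lifters, loose in any one of the three pockets: black housing 50 mm diameter, 65 mm high, 0.55 kg; above it a blue coil spring carries a round bright steel pad. Origin at the centre of its underside, 10 mm above the granite; the pad's top is 95 mm above the origin (105 mm above the granite, 45 mm above the rack top)
- top_k (a point): centre of the flat top of the pad of lifter_k, 44 mm diameter; it goes down with the pad
- pad_k (a joint): how far the pad of lifter_k is pressed down, m: 0 at rest, 0.010 on its stop; its spring brings it back up. Two springs are sound and about alike (roughly 10 N at 5 mm); the third, not known beforehand, is tired and gives with less than half that force (roughly 3.5 N at 5 mm). The tired one has also sagged 0.15 mm at rest, far too little to see
- lifter_m: one of three look-alike spring stock lifters, loose in any one of the three pockets: black housing 50 mm diameter, 65 mm high, 0.55 kg; above it a blue coil spring carries a round bright steel pad. Origin at the centre of its underside, 10 mm above the granite; the pad's top is 95 mm above the origin (105 mm above the granite, 45 mm above the rack top)
- top_m (a point): centre of the flat top of the pad of lifter_m, 44 mm diameter; it goes down with the pad
- pad_m (a joint): how far the pad of lifter_m is pressed down, m: 0 at rest, 0.010 on its stop; its spring brings it back up. Two springs are sound and about alike (roughly 10 N at 5 mm); the third, not known beforehand, is tired and gives with less than half that force (roughly 3.5 N at 5 mm). The tired one has also sagged 0.15 mm at rest, far too little to see
- lifter_t: one of three look-alike spring stock lifters, loose in any one of the three pockets: black housing 50 mm diameter, 65 mm high, 0.55 kg; above it a blue coil spring carries a round bright steel pad. Origin at the centre of its underside, 10 mm above the granite; the pad's top is 95 mm above the origin (105 mm above the granite, 45 mm above the rack top)
- top_t (a point): centre of the flat top of the pad of lifter_t, 44 mm diameter; it goes down with the pad
- pad_t (a joint): how far the pad of lifter_t is pressed down, m: 0 at rest, 0.010 on its stop; its spring brings it back up. Two springs are sound and about alike (roughly 10 N at 5 mm); the third, not known beforehand, is tired and gives with less than half that force (roughly 3.5 N at 5 mm). The tired one has also sagged 0.15 mm at rest, far too little to see
- tag_left (a joint): hinge of the yellow tag in front of the left pocket, rad: 0 is raised, sloping up about 35 degrees towards the robot; it grows as the tag is pushed down; 0.61 is flat on the rack. A stiff hinge: it stays where it is left, and takes about 1 N at its free edge, more nearer the hinge. Its start is 0 to 0.12
- edge_left (a point): middle of the free edge of the left tag. The tag is a plate 45 mm long, 38 mm wide, 4 mm thick; its hinge lies along rack y, 40 mm in front of (robot side of) the pocket centre and 4 mm above the rack top, and the plate runs from there towards the robot. Lying flat, its upper face is 66 mm above the granite
- tag_middle (a joint): hinge of the yellow tag in front of the middle pocket, rad: 0 is raised, sloping up about 35 degrees towards the robot; it grows as the tag is pushed down; 0.61 is flat on the rack. A stiff hinge: it stays where it is left, and takes about 1 N at its free edge, more nearer the hinge. Its start is 0 to 0.12
- edge_middle (a point): middle of the free edge of the middle tag. The tag is a plate 45 mm long, 38 mm wide, 4 mm thick; its hinge lies along rack y, 40 mm in front of (robot side of) the pocket centre and 4 mm above the rack top, and the plate runs from there towards the robot. Lying flat, its upper face is 66 mm above the granite
- tag_right (a joint): hinge of the yellow tag in front of the right pocket, rad: 0 is raised, sloping up about 35 degrees towards the robot; it grows as the tag is pushed down; 0.61 is flat on the rack. A stiff hinge: it stays where it is left, and takes about 1 N at its free edge, more nearer the hinge. Its start is 0 to 0.12
- edge_right (a point): middle of the free edge of the right tag. The tag is a plate 45 mm long, 38 mm wide, 4 mm thick; its hinge lies along rack y, 40 mm in front of (robot side of) the pocket centre and 4 mm above the rack top, and the plate runs from there towards the robot. Lying flat, its upper face is 66 mm above the granite
- punch_1: bystander: bright steel punch, 16 by 28 mm shank with a round 20 mm head, standing loose in the rack's rear slot between the left and middle pockets; 92 mm long, its head about 102 mm above the granite; origin at its foot
- punch_2: bystander: the same punch in the rear slot between the middle and right pockets
- bushing: bystander: black oxide die bushing, a ring 48 mm outside, 24 mm bore, 36 mm high, standing loose on the granite beyond the rack's right end; origin under its centre
- height_block: bystander: red anodized height block 40 by 40 by 70 mm high, standing loose on the granite beyond the rack's left end; origin under its centre
Mind the look-alikes: they are no part of the job. Leave any green, purple or turquoise look-alike of the lifter_t alone.

How it is judged:
On the way, in this order (a step that is already met when the one before it is completed fails the run):
1. the pad in the left pocket is pressed down more than 2.5 mm (((horizontal distance between lifter_k and slot_left below 0.02 m and value of joint pad_k above 0.0025 m) or (horizontal distance between lifter_m and slot_left below 0.02 m and value of joint pad_m above 0.0025 m) or (horizontal distance between lifter_t and slot_left below 0.02 m and value of joint pad_t above 0.0025 m))), for 0.1 s.
2. the pad in the middle pocket is pressed down more than 2.5 mm (((horizontal distance between lifter_k and slot_middle below 0.02 m and value of joint pad_k above 0.0025 m) or (horizontal distance between lifter_m and slot_middle below 0.02 m and value of joint pad_m above 0.0025 m) or (horizontal distance between lifter_t and slot_middle below 0.02 m and value of joint pad_t above 0.0025 m))), for 0.1 s.
3. the pad in the right pocket is pressed down more than 2.5 mm (((horizontal distance between lifter_k and slot_right below 0.02 m and value of joint pad_k above 0.0025 m) or (horizontal distance between lifter_m and slot_right below 0.02 m and value of joint pad_m above 0.0025 m) or (horizontal distance between lifter_t and slot_right below 0.02 m and value of joint pad_t above 0.0025 m))), for 0.1 s.
4. the tag in front of the softest lifter is pushed down flat, after all three pads were pressed (((((horizontal distance between lifter_k and slot_left below 0.02 m and value of joint pad_k above 7e-05 m) or (horizontal distance between lifter_m and slot_left below 0.02 m and value of joint pad_m above 7e-05 m) or (horizontal distance between lifter_t and slot_left below 0.02 m and value of joint pad_t above 7e-05 m)) and value of joint tag_left above 0.5 rad) or (((horizontal distance between lifter_k and slot_middle below 0.02 m and value of joint pad_k above 7e-05 m) or (horizontal distance between lifter_m and slot_middle below 0.02 m and value of joint pad_m above 7e-05 m) or (horizontal distance between lifter_t and slot_middle below 0.02 m and value of joint pad_t above 7e-05 m)) and value of joint tag_middle above 0.5 rad) or (((horizontal distance between lifter_k and slot_right below 0.02 m and value of joint pad_k above 7e-05 m) or (horizontal distance between lifter_m and slot_right below 0.02 m and value of joint pad_m above 7e-05 m) or (horizontal distance between lifter_t and slot_right below 0.02 m and value of joint pad_t above 7e-05 m)) and value of joint tag_right above 0.5 rad))), for 0.1 s.
At the end, for the whole second after the job is handed in: The tag in front of the softest lifter lies flat (above 0.50 rad), the other tags are raised (below 0.25 rad), all pads are back up (within 1.5 mm), the lifters are at rest within 8 mm of their starts, and punches, bushing and height block within 12 mm of theirs (((((horizontal distance between lifter_k and slot_left below 0.02 m and value of joint pad_k above 7e-05 m) or (horizontal distance between lifter_m and slot_left below 0.02 m and value of joint pad_m above 7e-05 m) or (horizontal distance between lifter_t and slot_left below 0.02 m and value of joint pad_t above 7e-05 m)) and value of joint tag_left above 0.5 rad) or (((horizontal distance between lifter_k and slot_middle below 0.02 m and value of joint pad_k above 7e-05 m) or (horizontal distance between lifter_m and slot_middle below 0.02 m and value of joint pad_m above 7e-05 m) or (horizontal distance between lifter_t and slot_middle below 0.02 m and value of joint pad_t above 7e-05 m)) and value of joint tag_middle above 0.5 rad) or (((horizontal distance between lifter_k and slot_right below 0.02 m and value of joint pad_k above 7e-05 m) or (horizontal distance between lifter_m and slot_right below 0.02 m and value of joint pad_m above 7e-05 m) or (horizontal distance between lifter_t and slot_right below 0.02 m and value of joint pad_t above 7e-05 m)) and value of joint tag_right above 0.5 rad)) and (((horizontal distance between lifter_k and slot_left below 0.02 m and value of joint pad_k above 7e-05 m) or (horizontal distance between lifter_m and slot_left below 0.02 m and value of joint pad_m above 7e-05 m) or (horizontal distance between lifter_t and slot_left below 0.02 m and value of joint pad_t above 7e-05 m)) or value of joint tag_left below 0.25 rad) and (((horizontal distance between lifter_k and slot_middle below 0.02 m and value of joint pad_k above 7e-05 m) or (horizontal distance between lifter_m and slot_middle below 0.02 m and value of joint pad_m above 7e-05 m) or (horizontal distance between lifter_t and slot_middle below 0.02 m and value of joint pad_t above 7e-05 m)) or value of joint tag_middle below 0.25 rad) and (((horizontal distance between lifter_k and slot_right below 0.02 m and value of joint pad_k above 7e-05 m) or (horizontal distance between lifter_m and slot_right below 0.02 m and value of joint pad_m above 7e-05 m) or (horizontal distance between lifter_t and slot_right below 0.02 m and value of joint pad_t above 7e-05 m)) or value of joint tag_right below 0.25 rad) and value of joint each of pad_k, pad_m, pad_t below 0.0015 m and not (distance of lifter_k from where it was at the start of the episode above 0.008 m) and not (distance of lifter_m from where it was at the start of the episode above 0.008 m) and not (distance of lifter_t from where it was at the start of the episode above 0.008 m) and linear speed of each of lifter_k, lifter_m, lifter_t below 0.02 m/s and distance of each of punch_1, punch_2, bushing, height_block from where it was at the start of the episode below 0.012 m); the robot touches nothing.
It fails at once if a tag of a lifter that is not the softest is pushed down (above 0.25 rad) ((((horizontal distance between lifter_k and slot_left below 0.02 m and value of joint pad_k below 7e-05 m) or (horizontal distance between lifter_m and slot_left below 0.02 m and value of joint pad_m below 7e-05 m) or (horizontal distance between lifter_t and slot_left below 0.02 m and value of joint pad_t below 7e-05 m)) and value of joint tag_left above 0.25 rad) or (((horizontal distance between lifter_k and slot_middle below 0.02 m and value of joint pad_k below 7e-05 m) or (horizontal distance between lifter_m and slot_middle below 0.02 m and value of joint pad_m below 7e-05 m) or (horizontal distance between lifter_t and slot_middle below 0.02 m and value of joint pad_t below 7e-05 m)) and value of joint tag_middle above 0.25 rad) or (((horizontal distance between lifter_k and slot_right below 0.02 m and value of joint pad_k below 7e-05 m) or (horizontal distance between lifter_m and slot_right below 0.02 m and value of joint pad_m below 7e-05 m) or (horizontal distance between lifter_t and slot_right below 0.02 m and value of joint pad_t below 7e-05 m)) and value of joint tag_right above 0.25 rad)).
It fails at once if a lifter is lifted or carried: moved more than 8 mm (distance of any of lifter_k, lifter_m, lifter_t from where it was at the start of the episode above 0.008 m).
It fails at once if a punch, the bushing or the height block is moved more than 12 mm (distance of any of punch_1, punch_2, bushing, height_block from where it was at the start of the episode above 0.012 m).
It fails at once if a lifter is pressed with more than 40 N instead of gently (contact force between any of the arm, the fingers and lifter_k above 40 N or contact force between any of the arm, the fingers and lifter_m above 40 N or contact force between any of the arm, the fingers and lifter_t above 40 N).
It also fails if it takes over 51 s, if anything falls off the work surface, if the arm or the gripper's body presses on something with over 40 N, if the wrist force passes 120 N, or if a joint passes its speed limit or range.

## Working session

There is one attempt and no reset: what is moved stays moved. The work goes in short steps, Python scripts to look and compute and a tool call to move; the robot and the scene stay as the last step left them, time stands still between calls to the robot, and variables do not carry over. Pictures are saved under pics/ and viewed, at most 10 in all, crops included, and the job is handed in when it is done.

Besides the shell and the picture viewer there is one more tool, called after "Emit:" by a JSON object that holds its "method" and its "body". drive_tool: Moves the arm, as the interface text tells. Its arguments: {"type":"object","properties":{"series":{"type":"array","items":{"type":"object","properties":{"slide":{"type":"array","items":{"type":"number","minimum":-1,"maximum":1}},"angular":{"type":"array","items":{"type":"number","minimum":-1,"maximum":1}},"grip":{"type":"number"}}}},"newtons":{"type":"number"}},"required":["series"]}

```bash
mkdir -p pics; python3 - <<'E'
from cell import env,cams
import cv2,numpy as np,pickle
d={}
for n in("top","side"):
    f=cams.grab_frame(n);d[n]=f;cv2.imwrite(f"pics/{n}0.png",f["img"])
    print(n,{k:(np.round(v,4).tolist() if k!="img" else 0) for k,v in f.items()})
pickle.dump(d,open("f0.pkl","wb"))
s=env.state();print({k:np.round(v,3).tolist() for k,v in s.items()},env.grip_point_offset)
E
```

```text
top {'img': 0, 'vertical_fov': 57.2729, 'cx': 320.8065, 'cy': 240.1133, 'world_from_camera': [[0.0285, 0.9957, -0.0887, 0.4991], [-0.9989, 0.0316, 0.0335, 0.0585], [0.0362, 0.0876, 0.9955, 0.9978], [0.0, 0.0, 0.0, 1.0]]}
side {'img': 0, 'vertical_fov': 56.8915, 'cx': 314.3089, 'cy': 241.5025, 'world_from_camera': [[-0.9686, 0.1816, -0.1695, 0.4103], [-0.2484, -0.7054, 0.6639, 0.6429], [0.001, 0.6852, 0.7284, 0.7501], [0.0, 0.0, 0.0, 1.0]]}
{'time_s': 0.1, 'joint_positions': [1.149, 0.322, -0.07, 1.452, 0.023, 1.371, -0.057], 'qvel': [-0.002, 0.001, 0.0, -0.003, -0.001, 0.0, 0.002], 'joint_efforts': [-0.001, -49.258, -0.407, -31.34, -0.064, 0.039, 0.0], 'eef_pos': [0.274, -0.589, 0.222], 'tool_rot': [[0.907, 0.422, -0.001], [0.422, -0.907, 0.002], [-0.0, -0.002, -1.0]], 'contact_force': [0.366, -0.127, -0.67], 'ft_torque': [0.029, 0.031, -0.006], 'grasp_force': 0.0, 'grip_width': 0.999} -0.0187
```

View pics/top0.png

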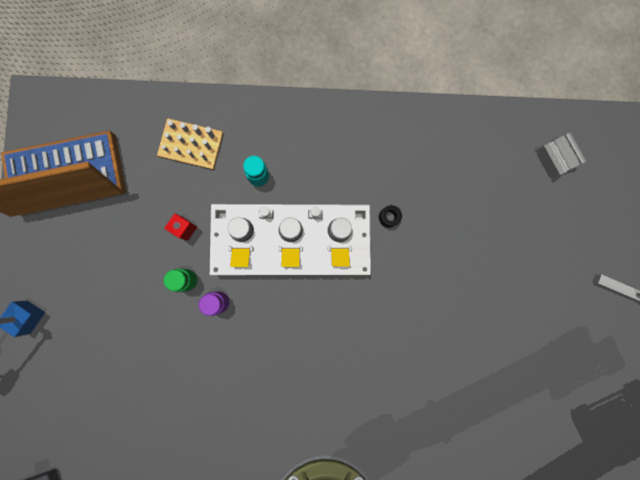

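View pics/side0.png

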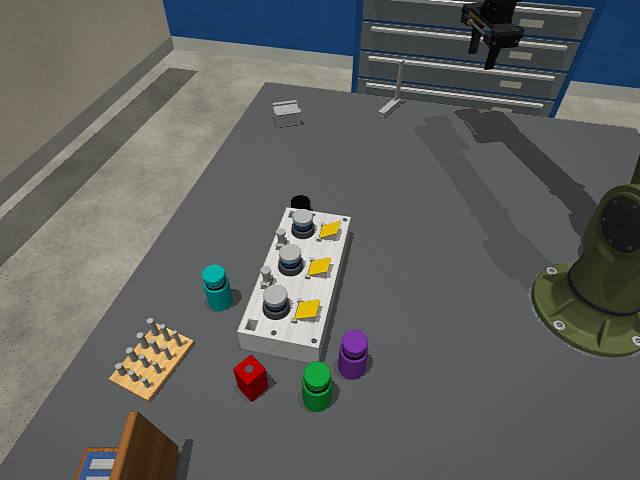

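```bash
cat > m.py <<'E'
import numpy as np,cv2,pickle
d=pickle.load(open("f0.pkl","rb"))
def ray(f,uv):
    F=240/np.tan(np.radians(f["vertical_fov"])/2);T=np.array(f["world_from_camera"])
    return T[:3,3],T[:3,:3]@np.array([(uv[0]-f["cx"])/F,-(uv[1]-f["cy"])/F,-1])
def on(n,uv,z):
    o,r=ray(d[n],uv);return o+r*(z-o[2])/r[2]
def blobs(m,a):
    c,_=cv2.findContours(m.astype(np.uint8),cv2.RETR_EXTERNAL,cv2.CHAIN_APPROX_NONE)
    return [x for x in c if cv2.contourArea(x)>a]
E
python3 - <<'E'
from m import *
for n in d:
    im=d[n]["img"];h=cv2.cvtColor(im,cv2.COLOR_BGR2HSV)
    y=(h[...,0]>20)&(h[...,0]<32)&(h[...,1]>200)&(h[...,2]>130)
    for c in blobs(y,100):
        M=cv2.moments(c);uv=(M["m10"]/M["m00"],M["m01"]/M["m00"])
        print(n,"tag",np.round(uv,1),cv2.boundingRect(c),on(n,uv,.079).round(4))
    g=h[...,2];print(n,"V",g[228,236:246] if n=="top" else g[290:298,275], g[265,270] if n=="top" else g[330,280])
im=d["top"]["img"];g=cv2.cvtColor(im,cv2.COLOR_BGR2GRAY)
w=(g>150);w[:195]=0;w[290:]=0;w[:,:200]=0;w[:,380:]=0
c=max(blobs(w,100),key=cv2.contourArea);r=cv2.minAreaRect(c)
print(r);P=[on("top",p,.06) for p in cv2.boxPoints(r)];print(np.round(P,4),np.mean(P,0).round(4))
a=cv2.HoughCircles(cv2.resize(g[200:280,205:375],None,fx=4,fy=4,interpolation=2),cv2.HOUGH_GRADIENT,1,100,param1=120,param2=20,minRadius=38,maxRadius=62)
for x,y,R in a[0]:
    uv=(x/4+205-.4,y/4+200-.4);print("pad",uv,R/4,on("top",uv,.105).round(4))
t=cv2.resize(im[195:285,200:380],None,fx=4,fy=4,interpolation=2)
for x,y,R in a[0]: cv2.circle(t,(int(x)+20,int(y)+20),int(R),(0,0,255),1)
cv2.imwrite("pics/crop.png",t)
E
```

```text
top tag [340.1 257. ] (332, 249, 17, 17) [ 0.5468 -0.0138  0.079 ]
top tag [290.  257.4] (282, 249, 17, 18) [0.5427 0.0908 0.079 ]
top tag [239.7 257.4] (231, 249, 18, 18) [0.5396 0.1952 0.079 ]
top V [221 221 222 222 221 221 221 221 222 222] 224
side tag [306.9 308.9] (295, 299, 25, 20) [0.5378 0.1977 0.079 ]
side tag [319.  265.9] (308, 257, 23, 18) [0.5411 0.0931 0.079 ]
side tag [329.3 229. ] (319, 221, 21, 16) [ 0.5447 -0.0123  0.079 ]
side V [181 181 179 177 178 178 177 178] 213
((289.5, 239.0), (160.99996948242188, 69.99998474121094), -0.0)
[[ 0.5034  0.2608  0.06  ]
 [ 0.6526  0.2684  0.06  ]
 [ 0.6646 -0.0774  0.06  ]
 [ 0.5133 -0.0803  0.06  ]] [0.5835 0.0929 0.06  ]
pad (np.float32(338.975), np.float32(229.475)) 11.925 [ 0.6017 -0.0081  0.105 ]
pad (np.float32(290.225), np.float32(229.725)) 12.05 [0.5979 0.0915 0.105 ]
pad (np.float32(241.225), np.float32(229.475)) 11.8 [0.5952 0.1908 0.105 ]
```

View pics/crop.png

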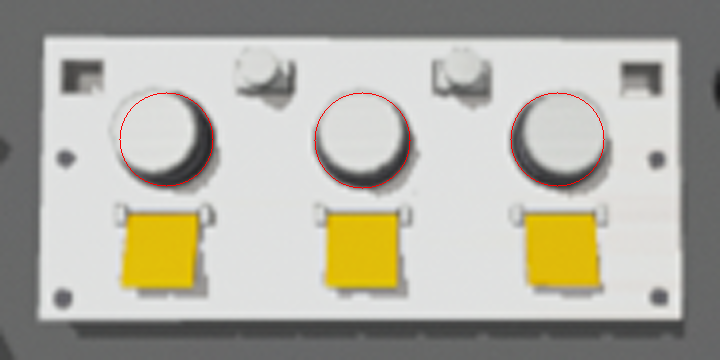

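The pads sit at top-view pixels of about (239,227), (290,228) and (340,228). That puts them near (.599,.197), (.603,.093) and (.607,-.012), with the rack turned about +2°. Next I shut the gripper and move over the left pad.

Emit:
{"method": "drive_tool", "body": {"series": [{"slide":[0.56,1,0],"angular":[0,0,0],"grip":1},{"slide":[0.56,1,0],"angular":[0,0,0],"grip":1},{"slide":[0.56,1,0],"angular":[0,0,0],"grip":1},{"slide":[0.56,1,0],"angular":[0,0,0],"grip":1},{"slide":[0.56,1,0],"angular":[0,0,0],"grip":1},{"slide":[0.56,1,0],"angular":[0,0,0],"grip":1},{"slide":[0.56,1,0],"angular":[0,0,0],"grip":1},{"slide":[0.56,1,0],"angular":[0,0,0],"grip":1}], "newtons": 10}}

```text
time_s: 0.77
eef_pos: [0.4195, -0.3303, 0.2226]
tool_rot: [[0.901, 0.434, 0.002], [0.434, -0.901, 0.004], [0.004, -0.002, -1.0]]
contact_force: [0.4, 0.5, -0.4]
grip_width: 0.481
grasp_force: 0.0
```

Emit:
{"method": "drive_tool", "body": {"series": [{"slide":[0.56,1,0],"angular":[0,0,-0.5],"grip":1},{"slide":[0.56,1,0],"angular":[0,0,-0.5],"grip":1},{"slide":[0.56,1,0],"angular":[0,0,-0.5],"grip":1},{"slide":[0.56,1,0],"angular":[0,0,-0.5],"grip":1},{"slide":[0.56,1,0],"angular":[0,0,-0.5],"grip":1},{"slide":[0.56,1,0],"angular":[0,0,-0.5],"grip":1},{"slide":[0.56,1,0],"angular":[0,0,-0.5],"grip":1},{"slide":[0.56,1,0],"angular":[0,0,-0.5],"grip":1}]}}

```text
time_s: 1.43
eef_pos: [0.5568, -0.0802, 0.2225]
tool_rot: [[0.999, 0.054, 0.002], [0.054, -0.999, 0.005], [0.002, -0.005, -1.0]]
contact_force: [0.2, 1.4, 0.2]
grip_width: 0.012
grasp_force: 0.0
```

Emit:
{"method": "drive_tool", "body": {"series": [{"slide":[0.18,1,0],"angular":[0,0,0],"grip":1},{"slide":[0.18,1,0],"angular":[0,0,0],"grip":1},{"slide":[0.18,1,0],"angular":[0,0,0],"grip":1},{"slide":[0.18,1,0],"angular":[0,0,0],"grip":1},{"slide":[0.18,1,0],"angular":[0,0,0],"grip":1},{"slide":[0.18,1,0],"angular":[0,0,0],"grip":1},{"slide":[0.18,1,0],"angular":[0,0,0],"grip":1},{"slide":[0.18,1,0],"angular":[0,0,0],"grip":1}]}}

```text
time_s: 2.1
eef_pos: [0.5984, 0.165, 0.222]
tool_rot: [[0.999, 0.05, -0.002], [0.05, -0.999, 0.002], [-0.001, -0.002, -1.0]]
contact_force: [-0.1, -0.1, -0.6]
grip_width: 0.004
grasp_force: 0.0
```

Now +32 mm in y, then down to about z=0.115, where I check the pose.

Emit:
{"method": "drive_tool", "body": {"series": [{"slide":[0,0.13,0],"angular":[0,0,0],"grip":1},{"slide":[0,0.13,-0.12],"angular":[0,0,0],"grip":1},{"slide":[0,0.13,-0.24],"angular":[0,0,0],"grip":1},{"slide":[0,0.13,-0.34],"angular":[0,0,0],"grip":1},{"slide":[0,0.13,-0.42],"angular":[0,0,0],"grip":1},{"slide":[0,0.13,-0.428],"angular":[0,0,0],"grip":1},{"slide":[0,0.13,-0.428],"angular":[0,0,0],"grip":1},{"slide":[0,0.13,-0.428],"angular":[0,0,0],"grip":1}]}}

```text
time_s: 2.77
eef_pos: [0.6003, 0.1921, 0.1167]
tool_rot: [[0.999, 0.041, 0.001], [0.041, -0.999, -0.0], [0.001, 0.0, -1.0]]
contact_force: [0.7, -0.1, 1.2]
grip_width: 0.014
grasp_force: 0.0
```

```bash
python3 - <<'E'
from cell import env,cams
import cv2,numpy as np
f=[cv2.resize(cams.grab_frame("top")["img"][190:290,200:380],(720,400)) ,cv2.resize(cams.grab_frame("side")["img"][190:340,210:410],(267,200))]
t=np.zeros((600,720,3),np.uint8);t[:400]=f[0];t[400:,:267]=f[1];cv2.imwrite("pics/p1.png",t)
s=env.state();print(s["eef_pos"],s["contact_force"],s["time_s"])
E
```

```text
[0.60074175 0.19301291 0.11762011] [0.54763264 0.28496813 0.15598505] 2.8667
```

View pics/p1.png

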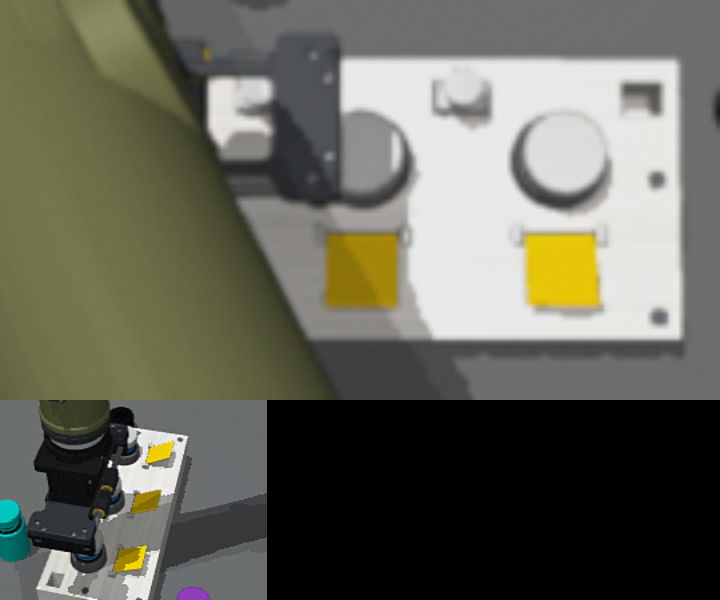

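The hand is over the left pad, clear of everything else. Now pressing slowly to a commanded z of about 0.100.

Emit:
{"method": "drive_tool", "body": {"series": [{"slide":[0,0.01,-0.02],"angular":[0,0,0],"grip":1},{"slide":[0,0.01,-0.04],"angular":[0,0,0],"grip":1},{"slide":[0,0.01,-0.05],"angular":[0,0,0],"grip":1},{"slide":[0,0.01,-0.06],"angular":[0,0,0],"grip":1},{"slide":[0,0.01,-0.06],"angular":[0,0,0],"grip":1},{"slide":[0,0.01,-0.06],"angular":[0,0,0],"grip":1},{"slide":[0,0.01,-0.06],"angular":[0,0,0],"grip":1},{"slide":[0,0.01,-0.06],"angular":[0,0,0],"grip":1}]}}

```text
time_s: 3.53
eef_pos: [0.6, 0.1964, 0.1023]
tool_rot: [[0.999, 0.043, 0.002], [0.043, -0.999, 0.0], [0.002, -0.0, -1.0]]
contact_force: [-1.6, -0.3, 7.1]
grip_width: 0.008
grasp_force: 3.9
```

```bash
python3 -c "
from cell import env
s=env.state();print(s['eef_pos'],s['contact_force'],s['time_s'])"
```

```text
[0.5999679  0.1964397  0.10225536] [-1.60472846 -0.34715306  7.1454671 ] 3.5333
```

Emit:
{"method": "drive_tool", "body": {"series": [{"slide":[0,0,-0.004],"angular":[0,0,0],"grip":1},{"slide":[0,0,-0.008],"angular":[0,0,0],"grip":1},{"slide":[0,0,-0.008],"angular":[0,0,0],"grip":1},{"slide":[0,0,-0.008],"angular":[0,0,0],"grip":1},{"slide":[0,0,-0.008],"angular":[0,0,0],"grip":1},{"slide":[0,0,-0.008],"angular":[0,0,0],"grip":1},{"slide":[0,0,-0.008],"angular":[0,0,0],"grip":1},{"slide":[0,0,-0.008],"angular":[0,0,0],"grip":1}]}}

```text
time_s: 4.2
eef_pos: [0.6, 0.1965, 0.1008]
tool_rot: [[0.999, 0.043, 0.002], [0.043, -0.999, 0.0], [0.002, -0.0, -1.0]]
contact_force: [-2.2, -0.8, 10.9]
grip_width: 0.009
grasp_force: 5.2
```

Emit:
{"method": "drive_tool", "body": {"series": [{"slide":[0,0,0.06],"angular":[0,0,0],"grip":1},{"slide":[0,0,0.12],"angular":[0,0,0],"grip":1},{"slide":[0,-0.1,0.12],"angular":[0,0,0],"grip":1},{"slide":[0.01,-0.2,0.12],"angular":[0,0,0],"grip":1},{"slide":[0.01,-0.3,0.12],"angular":[0,0,0],"grip":1},{"slide":[0.01,-0.42,0.12],"angular":[0,0,0],"grip":1},{"slide":[0.01,-0.42,0.12],"angular":[0,0,0],"grip":1},{"slide":[0.01,-0.42,0.06],"angular":[0,0,0],"grip":1}]}}

```text
time_s: 4.87
eef_pos: [0.6042, 0.0877, 0.1158]
tool_rot: [[0.999, 0.038, 0.005], [0.038, -0.999, -0.001], [0.005, 0.001, -1.0]]
contact_force: [0.2, 1.1, 0.4]
grip_width: 0.004
grasp_force: 0.0
```

The left spring is sound: 10.9 N at about 5 mm. Next is the middle one.

Emit:
{"method": "drive_tool", "body": {"series": [{"slide":[0,0.0,-0.02],"angular":[0,0,0],"grip":1},{"slide":[0,0.0,-0.04],"angular":[0,0,0],"grip":1},{"slide":[0,0.0,-0.05],"angular":[0,0,0],"grip":1},{"slide":[0,0.0,-0.06],"angular":[0,0,0],"grip":1},{"slide":[0,0.0,-0.06],"angular":[0,0,0],"grip":1},{"slide":[0,0.0,-0.06],"angular":[0,0,0],"grip":1},{"slide":[0,0.0,-0.06],"angular":[0,0,0],"grip":1},{"slide":[0,0.0,-0.06],"angular":[0,0,0],"grip":1}]}}

```text
time_s: 5.53
eef_pos: [0.6019, 0.0909, 0.0991]
tool_rot: [[0.999, 0.043, 0.0], [0.043, -0.999, -0.0], [0.0, 0.0, -1.0]]
contact_force: [-2.2, 0.1, 4.8]
grip_width: 0.004
grasp_force: 2.3
```

Emit:
{"method": "drive_tool", "body": {"series": [{"slide":[0,0,0],"angular":[0,0,0],"grip":1},{"slide":[0,0,0],"angular":[0,0,0],"grip":1},{"slide":[0,0,0],"angular":[0,0,0],"grip":1},{"slide":[0,0,0],"angular":[0,0,0],"grip":1},{"slide":[0,0,0],"angular":[0,0,0],"grip":1},{"slide":[0,0,0],"angular":[0,0,0],"grip":1},{"slide":[0,0,0],"angular":[0,0,0],"grip":1},{"slide":[0,0,0],"angular":[0,0,0],"grip":1}]}}

```text
time_s: 6.2
eef_pos: [0.6018, 0.0908, 0.0986]
tool_rot: [[0.999, 0.043, -0.0], [0.043, -0.999, -0.0], [-0.0, 0.0, -1.0]]
contact_force: [-2.9, -0.7, 5.0]
grip_width: 0.007
grasp_force: 2.4
```

The middle spring is soft: 5 N at about 6.5 mm. Now the right one.

Emit:
{"method": "drive_tool", "body": {"series": [{"slide":[0,0,0.06],"angular":[0,0,0],"grip":1},{"slide":[0,0,0.12],"angular":[0,0,0],"grip":1},{"slide":[0,-0.1,0.12],"angular":[0,0,0],"grip":1},{"slide":[0.01,-0.2,0.12],"angular":[0,0,0],"grip":1},{"slide":[0.02,-0.3,0.12],"angular":[0,0,0],"grip":1},{"slide":[0.02,-0.42,0.12],"angular":[0,0,0],"grip":1},{"slide":[0.02,-0.42,0.12],"angular":[0,0,0],"grip":1},{"slide":[0.02,-0.42,0.06],"angular":[0,0,0],"grip":1}]}}

```text
time_s: 6.87
eef_pos: [0.6096, -0.0175, 0.1155]
tool_rot: [[0.999, 0.038, 0.006], [0.038, -0.999, -0.001], [0.006, 0.001, -1.0]]
contact_force: [0.2, 1.5, 1.1]
grip_width: 0.005
grasp_force: 0.0
```

Emit:
{"method": "drive_tool", "body": {"series": [{"slide":[0,0.0,-0.02],"angular":[0,0,0],"grip":1},{"slide":[0,0.0,-0.04],"angular":[0,0,0],"grip":1},{"slide":[0,0.0,-0.05],"angular":[0,0,0],"grip":1},{"slide":[0,0.0,-0.06],"angular":[0,0,0],"grip":1},{"slide":[0,0.0,-0.06],"angular":[0,0,0],"grip":1},{"slide":[0,0.0,-0.06],"angular":[0,0,0],"grip":1},{"slide":[0,0.0,-0.06],"angular":[0,0,0],"grip":1},{"slide":[0,0.0,-0.06],"angular":[0,0,0],"grip":1}]}}

```text
time_s: 7.53
eef_pos: [0.6074, -0.0143, 0.1005]
tool_rot: [[0.999, 0.044, 0.001], [0.044, -0.999, -0.001], [0.001, 0.002, -1.0]]
contact_force: [-3.4, -0.9, 10.0]
grip_width: 0.003
grasp_force: 5.1
```

Emit:
{"method": "drive_tool", "body": {"series": [{"slide":[0,0,0],"angular":[0,0,0],"grip":1},{"slide":[0,0,0],"angular":[0,0,0],"grip":1},{"slide":[0,0,0],"angular":[0,0,0],"grip":1},{"slide":[0,0,0],"angular":[0,0,0],"grip":1},{"slide":[0,0,0],"angular":[0,0,0],"grip":1},{"slide":[0,0,0],"angular":[0,0,0],"grip":1},{"slide":[0,0,0],"angular":[0,0,0],"grip":1},{"slide":[0,0,0],"angular":[0,0,0],"grip":1}]}}

```text
time_s: 8.2
eef_pos: [0.6074, -0.0143, 0.1005]
tool_rot: [[0.999, 0.044, 0.001], [0.044, -0.999, -0.001], [0.001, 0.002, -1.0]]
contact_force: [-3.1, -1.2, 10.5]
grip_width: 0.003
grasp_force: 5.1
```

The right spring is sound (10.5 N), so the middle one is softest. I retreat up and move over the middle tag's free edge at about (.531,.090).

Emit:
{"method": "drive_tool", "body": {"series": [{"slide":[0,0,0.1],"angular":[0,0,0],"grip":1},{"slide":[0,0,0.22],"angular":[0,0,0],"grip":1},{"slide":[-0.05,0.1,0.22],"angular":[0,0,0],"grip":1},{"slide":[-0.15,0.2,0.22],"angular":[0,0,0],"grip":1},{"slide":[-0.25,0.32,0.22],"angular":[0,0,0],"grip":1},{"slide":[-0.304,0.42,0.22],"angular":[0,0,0],"grip":1},{"slide":[-0.304,0.42,0.22],"angular":[0,0,0],"grip":1},{"slide":[-0.304,0.42,0.22],"angular":[0,0,0],"grip":1}]}}

```text
time_s: 8.87
eef_pos: [0.5303, 0.0934, 0.154]
tool_rot: [[0.999, 0.048, 0.001], [0.048, -0.999, -0.0], [0.001, 0.0, -1.0]]
contact_force: [0.8, -1.3, -0.6]
grip_width: 0.006
grasp_force: 0.0
```

Emit:
{"method": "drive_tool", "body": {"series": [{"slide":[0,0,-0.08],"angular":[0,0,0],"grip":1},{"slide":[0,0,-0.16],"angular":[0,0,0],"grip":1},{"slide":[0,0,-0.22],"angular":[0,0,0],"grip":1},{"slide":[0,0,-0.26],"angular":[0,0,0],"grip":1},{"slide":[0,0,-0.29],"angular":[0,0,0],"grip":1},{"slide":[0,0,-0.32],"angular":[0,0,0],"grip":1},{"slide":[0,0,-0.32],"angular":[0,0,0],"grip":1},{"slide":[0,0,-0.32],"angular":[0,0,0],"grip":1}]}}

```text
time_s: 9.53
eef_pos: [0.5314, 0.0907, 0.0737]
tool_rot: [[0.999, 0.043, 0.001], [0.043, -0.999, 0.0], [0.001, -0.0, -1.0]]
contact_force: [-0.4, -0.5, -0.6]
grip_width: 0.003
grasp_force: 0.0
```

Emit:
{"method": "drive_tool", "body": {"series": [{"slide":[0,0,-0.01],"angular":[0,0,0],"grip":1},{"slide":[0,0,-0.016],"angular":[0,0,0],"grip":1},{"slide":[0,0,-0.022],"angular":[0,0,0],"grip":1},{"slide":[0,0,-0.028],"angular":[0,0,0],"grip":1},{"slide":[0,0,-0.03],"angular":[0,0,0],"grip":1},{"slide":[0,0,-0.03],"angular":[0,0,0],"grip":1},{"slide":[0,0,-0.03],"angular":[0,0,0],"grip":1},{"slide":[0,0,-0.03],"angular":[0,0,0],"grip":1}]}}

```text
time_s: 10.2
eef_pos: [0.5313, 0.0909, 0.0664]
tool_rot: [[0.999, 0.043, 0.001], [0.043, -0.999, 0.0], [0.001, -0.0, -1.0]]
contact_force: [1.1, 0.3, 2.7]
grip_width: 0.005
grasp_force: 1.3
```

Contact at z=.0664, which is nearly flat. I press 1 mm more, then withdraw upward and away.

Emit:
{"method": "drive_tool", "body": {"series": [{"slide":[0,0,-0.004],"angular":[0,0,0],"grip":1},{"slide":[0,0,-0.004],"angular":[0,0,0],"grip":1},{"slide":[0,0,-0.004],"angular":[0,0,0],"grip":1},{"slide":[0,0,-0.004],"angular":[0,0,0],"grip":1},{"slide":[0,0,0.1],"angular":[0,0,0],"grip":1},{"slide":[0,0,0.26],"angular":[0,0,0],"grip":1},{"slide":[0,0,0.42],"angular":[0,0,0],"grip":1},{"slide":[0,0,0.5],"angular":[0,0,0],"grip":1}]}}

```text
time_s: 10.87
eef_pos: [0.5321, 0.0912, 0.1952]
tool_rot: [[0.999, 0.043, 0.004], [0.043, -0.999, 0.0], [0.004, 0.0, -1.0]]
contact_force: [1.2, -0.2, 0.7]
grip_width: 0.011
grasp_force: 0.0
```

Emit:
{"method": "drive_tool", "body": {"series": [{"slide":[0,-1,0.1],"angular":[0,0,0],"grip":1},{"slide":[0,-1,0.1],"angular":[0,0,0],"grip":1},{"slide":[0,-1,0.1],"angular":[0,0,0],"grip":1},{"slide":[0,-1,0.1],"angular":[0,0,0],"grip":1},{"slide":[0,-1,0.1],"angular":[0,0,0],"grip":1},{"slide":[0,-1,0.1],"angular":[0,0,0],"grip":1},{"slide":[0,-1,0.1],"angular":[0,0,0],"grip":1},{"slide":[0,-1,0.1],"angular":[0,0,0],"grip":1}]}}

```text
time_s: 11.53
eef_pos: [0.5297, -0.1631, 0.2153]
tool_rot: [[0.999, 0.036, -0.002], [0.036, -0.999, -0.0], [-0.002, 0.0, -1.0]]
contact_force: [0.1, 0.1, 0.3]
grip_width: 0.006
grasp_force: 0.0
```

```bash
python3 - <<'E'
from cell import cams
import cv2,numpy as np
a=cams.grab_frame("top")["img"][190:290,200:380];b=cams.grab_frame("side")["img"][190:360,210:410]
t=np.zeros((600,800,3),np.uint8);t[:250,:450]=cv2.resize(a,(450,250));t[250:590,:400]=cv2.resize(b,(400,340));cv2.imwrite("pics/p2.png",t)
E
```

```text
(no output)
```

View pics/p2.png

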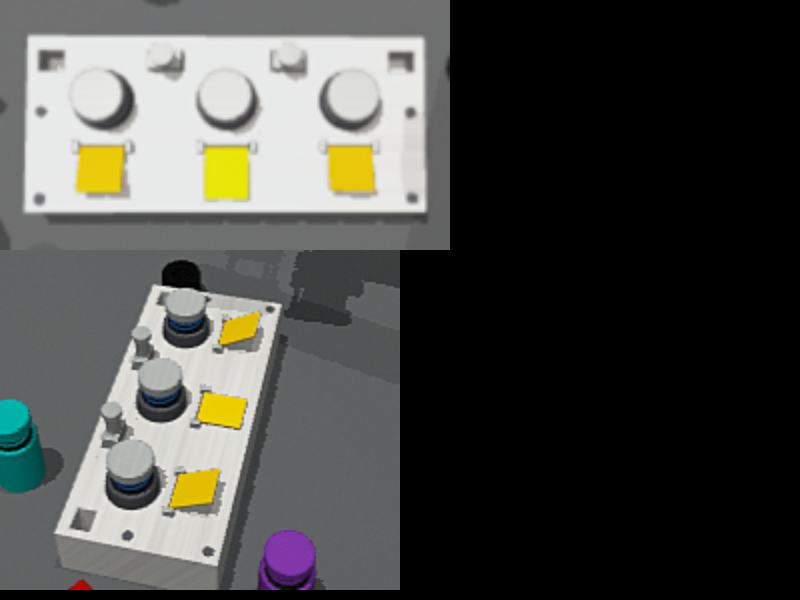

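The middle tag (crop pixel (226,172)) lies flat. The outer two tags are still raised, and everything else is in place.

```bash
python3 -c "
from cell import env
print(env.finish_job())"
```

```text
the job is handed in; nothing more can be done
None
```

I pressed all three pads in order; the middle lifter is the softest (about 5 N at 6.5 mm, against 10–11 N at about 5 mm for the other two), its tag is pushed flat, the outer two tags are still up, the hand is clear, and the job is handed in; no verdict was shown.

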